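Fish a rolled-away D cell out from under the riser and load it in the charger

ROBOT

A 6-joint arm with a two-finger parallel gripper is mounted at the origin on the work surface. World frame = base frame: x ahead of the robot, y to its left, z up, the work surface at z = 0. Lengths are in m, angles in rad, forces in N, time in s.
With the tool pointing down it reaches from about 0.275 to 0.825 m from the base axis. Payload 4.9 kg.
Tool frame: the origin (TCP) lies midway between the tips of the shut fingers; the grasp point (between the pads) lies 19 mm behind it (bot.grip_depth is the distance from the TCP to the grasp point, in m); z points along the fingers, y is the line along which they close (so a half turn about z gives the same grasp; the last joint's range is limited). The gripper opens to 85 mm and grips with 20 to 120 N. Pads are 22 mm wide; open, the fingers measure 114 mm over their backs; the gripper's body (76 mm by 85 mm) begins 54 mm behind the grasp point. The pads swing forward as they close: fully open they stand 13 mm farther back than shut.
Start: joints at [-1.361, 0.326, -0.193, 1.052, 0, 1.437], TCP at [0.185, -0.518, 0.231] pointing down, gripper open.
Joint ranges: [-2.65, 2.65], [-0.97, 1.79], [-1.3, 1.35], [-1.93, 2.1], [-1.47, 1.37], [-3.14, 3.14]. Speed limits (rad/s): [2.57, 2.57, 3.14, 3.14, 3.14, 3.14].

INTERFACE

Orientations are given as a unit quaternion [w, x, y, z].
In Python, from cell import bot gives the robot as it stands. Calls block until the motion is done:
- bot.move_pose(position, orientation): joint-space move of the TCP to a pose.
- bot.move_linear(position, speed=0.15, rotation=None, until_force=None): straight line of the TCP; rotation=None keeps the orientation; speed is the mean speed in m/s. With until_force (N) it stops when the force on the tool has changed by that much, and returns True; else False.
- bot.goto_joints(angles): joint-space move.
- bot.set_gripper(opening, grasp_force=None): opening from 0.0 (shut) to 1.0 (fully open); grasp_force is the grip in N (None keeps the last); returns when the fingers have stopped.
- bot.wait(seconds).
- bot.solve_ik(position, orientation): joint angles nearest the present ones, or None.
- bot.camera(name): name is "side" or "top"; returns the picture (480x640x3 uint8, red, green, blue); there is no depth.
- bot.calibration(name): a dict with "mtx" (3x3 intrinsics, pixels), "extrinsics" (4x4, takes a point from world to camera coordinates). Camera axes: x right, y down, z forward; pixel columns grow to the right and rows downward; lengths in m; the calibration is good to about 2 mm. A picture is of the moment at which its call begins. calibration takes no time and is no camera call.
A pose or a line that the arm cannot do raises bot.PlanningError and nothing moves.
- bot.close_job(): hands the job in; it is judged then, once.
Trained networks look in the newest picture that a camera, given by its name, has taken for a name from the list of things; names that differ only in an ending like _2 or _b are one class to them, and where a whole thing is asked for, a point or a joint stands for the part that bears it (a point fixed in the world has none). Each returns a list of dicts, best first, with "confidence" (0 to 1); they miss things now and then, are a little off and sometimes report something else, mostly with a low value. They report only what shows in the picture. A call takes as long as a camera call. They do not tell look-alikes from the thing itself.
- bot.search_frame(camera, thing): "bbox" ([left, top, width, height] in pixels, round what is visible of it).
Readings, each from a call of its own:
- bot.read_clock(): time.
- bot.read_joint_positions(): joint angles.
- bot.read_joint_vel(): joint speeds.
- bot.read_joint_efforts(): joint torques, N m.
- bot.read_position(): TCP position.
- bot.read_tool_rot(): TCP orientation.
- bot.read_ft_force(): force on the tool from outside, world axes, zero at the start.
- bot.read_moment(): the same for the moment, N m.
- bot.read_gripper_width(): opening from 0.0 (shut) to 1.0 (fully open).
- bot.read_finger_force(): force on a finger pad.
Only numpy, scipy, OpenCV 4.12 (cv2) and the standard library are available. Lean on these libraries where they do the work, as an engineer would, in place of code of your own. Each camera call takes 0.05 s, during which the arm holds its last target. There are 200 camera calls.

TASK

A D-size cell has rolled in under the front edge of the clear equipment riser. Fish it out under control, without letting it roll off loose, and load it into the empty bay of the charger: flat end against the sprung contact, button end against the fixed contact, lying level and fully home so that the spring holds it. Leave the other things on the bench where they are.

Things in the scene. Friction and masses are not known exactly. Their poses are not given: they have to be found in the camera images.
- cell_center (a point): centre of the loose D-size cell, a orange cylinder 33 mm in diameter and 61.5 mm long with its button, 160 g, cream band near the button end. The point is on its axis, half-way along; x points along the cell to the button (y, z turn as it rolls). It starts on its side on the bench, 10 to 28 mm behind the riser's edge, roughly parallel to it, button to the left. Pushed with any speed, it rolls
- cell_button (a point): the tip of the cell's steel button (10 mm in diameter, 2 mm high; the can itself is 59.5 mm long), on the axis, 30.75 mm along x from cell_center; the other end is flat
- riser: fixed clear acrylic shelf, open at front and back: top plate 400 mm wide, 220 mm deep, 6 mm thick, underside 150 mm above the bench; a 6 mm side panel at each end. Origin: at bench level under the middle of the front edge; x points to the back (the shelf covers x = 0 to 220 mm), y along the edge (-200 to 200 mm), z up
- charger: fixed black two-bay charger, 132 mm (x) by 165 mm (y). Origin: centre of its underside; x runs from the sprung-contact end (away from the robot) to the end with display and fixed contacts (near the robot), z up. Tray floor 16 mm above the bench; the block of the fixed contacts stands to 40 mm. The bay at y = -37.5 mm is empty; that at y = +37.5 mm holds a cell that stays there (top at 49 mm)
- bay (a point): where the cell's centre must lie in the empty bay: 16.5 mm above the tray floor, axes as the charger's, button to +x. The fixed contact face is at x = +30.75 mm, from the floor to 7.5 mm above this point; two cheeks before it, 12 mm long and 18 mm high, stand 37.6 mm apart. Between these and the sprung contact the sides are open for fingers
- contact_face (a point): middle of the sprung contact's face: a grey carriage 40 mm wide, its face 2 to 22 mm above the tray floor, with 9 mm long cup sides (38 mm apart, 42 at the mouth) that take the cell's flat end; axes as the charger's. At rest the face is 18.75 mm to the -x side of bay: the cell must push it back 12 mm to fit
- contact (a joint): how far the sprung contact is pushed back (m): 0 at rest, 0.012 with the cell home, 0.024 at its stop. The spring pushes about 2.2 N at rest, 5.6 N with the cell home and 9 N at the stop; let go, it snaps forward
- breakout: bystander: cream breakout box 110 x 230 x 34 mm with coloured sockets, standing on the riser; origin: centre of its underside
- dongle: bystander: black interface plug 113 x 46 x 24 mm lying on the bench; origin: underside of its body
- screwdriver: bystander: screwdriver lying on the bench along its x axis; origin: on its underside
Mind the look-alikes: they are no part of the job. There is more than one size of the charger; the job needs the middle-sized.

How it is judged:
By the outcome, as a careful person would: the job done as asked, in the order asked, and still so for the second after the job is handed in, with the robot touching nothing.
It also fails if it takes over 72 s, if anything falls off the work surface, if the arm or the gripper's body presses on something with over 40 N, if the wrist force passes 120 N, or if a joint passes its speed limit or range.

## Working session

There is one attempt and no reset: what is moved stays moved. The work goes in short steps, each a Python script; the robot and the scene stay as the last script left them, time stands still between calls to the robot, and variables do not carry over. Pictures are saved under pics/ and viewed, at most 10 in all, crops included, and the job is handed in when it is done.

```bash
mkdir -p pics; ls; python3 - <<'E'
from cell import bot
import cv2,numpy as np
for c in("side","top"):
    im=bot.camera(c); cv2.imwrite(f"pics/{c}0.png",cv2.cvtColor(im,cv2.COLOR_RGB2BGR))
    k=bot.calibration(c); E=k["extrinsics"]; print(c,k["mtx"].tolist(),(-E[:3,:3].T@E[:3,3]).round(3),E.round(3).tolist())
    for t in("cell_center","riser","charger","contact","dongle","screwdriver"):
        print(t,[( [round(v) for v in d["bbox"]],round(d["confidence"],2)) for d in bot.search_frame(c,t)])
E
```

```text
pics
side [[605.2751414834979, 0.0, 317.30530720711084], [0.0, 605.2751414834979, 231.82871792167043], [0.0, 0.0, 1.0]] [0.031 1.042 1.317] [[-0.901, -0.433, -0.001, 0.48], [-0.307, 0.641, -0.704, 0.268], [0.305, -0.634, -0.711, 1.587], [0.0, 0.0, 0.0, 1.0]]
cell_center [([246, 281, 17, 22], 0.65)]
riser [([148, 186, 147, 160], 0.82), ([286, 399, 18, 47], 0.4)]
charger [([408, 139, 35, 50], 0.92), ([400, 205, 31, 27], 0.85), ([327, 176, 57, 45], 0.65)]
contact [([339, 193, 14, 9], 0.66), ([415, 160, 15, 18], 0.57), ([412, 216, 2, 10], 0.54)]
dongle [([285, 398, 19, 50], 0.94)]
screwdriver [([356, 246, 27, 24], 0.72)]
top [[533.8263040015635, 0.0, 320.507924956389], [0.0, 533.8263040015635, 240.7659595733475], [0.0, 0.0, 1.0]] [ 0.453 -0.07   1.485] [[-0.005, -1.0, -0.0, -0.067], [-0.997, 0.005, -0.071, 0.558], [0.071, -0.0, -0.997, 1.449], [0.0, 0.0, 0.0, 1.0]]
cell_center [([392, 227, 20, 8], 0.66), ([226, 210, 20, 6], 0.62)]
riser [([155, 123, 161, 98], 0.64)]
charger [([382, 220, 62, 52], 0.98), ([460, 267, 95, 77], 0.84), ([386, 298, 50, 44], 0.76)]
contact [([476, 293, 23, 10], 0.72), ([393, 310, 9, 8], 0.57), ([393, 226, 18, 13], 0.46)]
dongle [([110, 300, 42, 27], 0.79)]
screwdriver [([277, 277, 69, 25], 0.57)]
```

```bash
python3 - <<'E'
import cv2
t=cv2.imread("pics/top0.png"); s=cv2.imread("pics/side0.png")
cv2.imwrite("pics/t1.png",cv2.resize(t[110:360,90:580],(800,408),interpolation=cv2.INTER_CUBIC))
cv2.imwrite("pics/s1.png",cv2.resize(s[120:460,130:460],(582,600),interpolation=cv2.INTER_CUBIC))
E
```

```text
(no output)
```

View pics/t1.png

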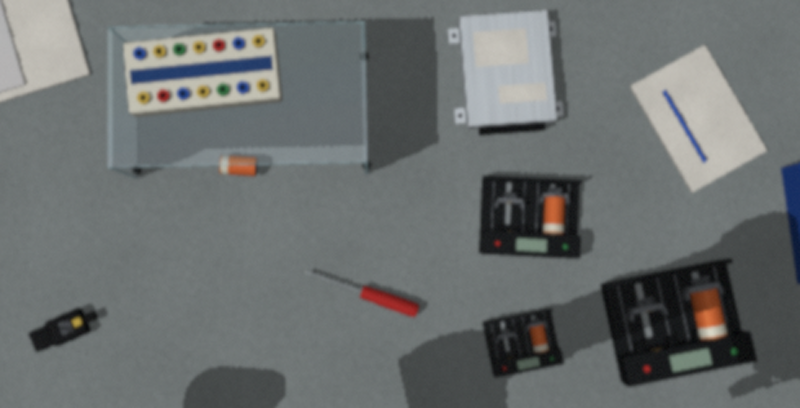

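View pics/s1.png

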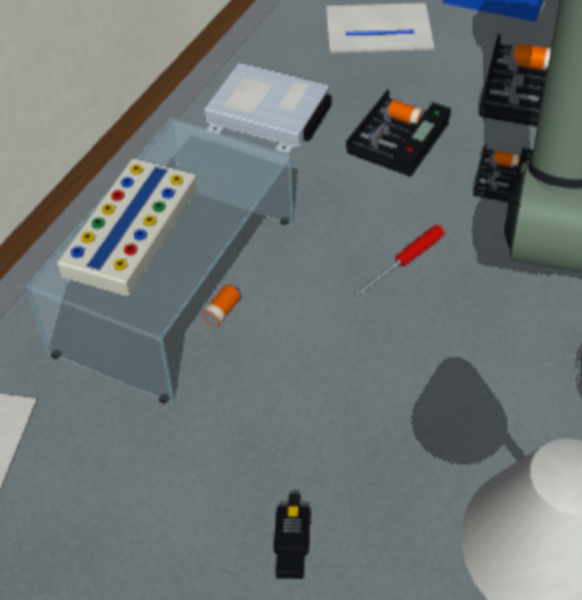

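The loose cell is at top px ~(236,211), half under the riser's front edge. There are three chargers at top px: large (507,305), middle (413,246) and small (411,320). The one at (413,246) is 62 px wide, which is about 165 mm at this range, so it is the middle-sized one. Its empty bay is on the left. I'll confirm this in an enlarged crop.

```bash
python3 - <<'E'
import cv2,numpy as np
t=cv2.imread("pics/top0.png"); s=cv2.imread("pics/side0.png")
def crop(im,x,y,w,h,W,H): return cv2.resize(im[y:y+h,x:x+w],(W,H),interpolation=cv2.INTER_CUBIC)
a=np.hstack([crop(t,376,212,76,60,380,300),crop(t,210,190,76,60,380,300)])
b=np.hstack([crop(s,322,168,76,60,380,300),crop(s,230,265,76,60,380,300)])
cv2.imwrite("pics/c1.png",np.vstack([a,b]))
hsv=lambda im:cv2.cvtColor(im,cv2.COLOR_BGR2HSV)
for n,im in(("top",t),("side",s)):
    H=hsv(im); m=cv2.inRange(H,(4,130,110),(20,255,255))
    k,l,st,c=cv2.connectedComponentsWithStats(m)
    for i in range(1,k):
        if st[i,4]>25:
            p=np.argwhere(l==i)[:,::-1].astype(np.float32); print(n,st[i].tolist(),c[i].round(2),[np.round(v,1) for v in cv2.minAreaRect(p)])
E
```

```text
top [230, 211, 17, 6, 90] [237.97 213.62] [array([238. , 213.5]), array([ 5., 16.]), np.float64(90.0)]
top [423, 230, 12, 17, 179] [428.9  238.24] [array([428.5, 238. ]), array([16., 11.]), np.float64(90.0)]
top [516, 288, 17, 23, 263] [523.8  300.17] [array([522.8, 299.1]), array([20.6, 15.7]), np.float64(78.7)]
top [417, 310, 6, 11, 51] [419.57 315.29] [array([419.5, 315. ]), array([10.,  5.]), np.float64(90.0)]
side [634, 5, 6, 17, 65] [637.22  14.82] [array([636.5,  13. ]), array([16.,  5.]), np.float64(90.0)]
side [309, 74, 16, 9, 74] [315.88  78.39] [array([316.5,  78.6]), array([14.8,  5.8]), np.float64(14.0)]
side [422, 145, 18, 14, 190] [430.6  151.07] [array([430.2, 151.6]), array([17.1, 12.2]), np.float64(4.4)]
side [350, 177, 15, 13, 128] [356.7  182.21] [array([356.4, 182.1]), array([13.5,  9.7]), np.float64(20.6)]
side [410, 206, 11, 8, 60] [415.18 209.25] [array([415. , 209.3]), array([10. ,  5.9]), np.float64(9.5)]
side [620, 226, 20, 32, 339] [629.83 242.34] [array([629.5, 241.5]), array([13.5, 36.2]), np.float64(36.0)]
side [249, 282, 17, 17, 160] [257.99 288.96] [array([258.1, 288.8]), array([11.2, 15.2]), np.float64(41.2)]
```

View pics/c1.png

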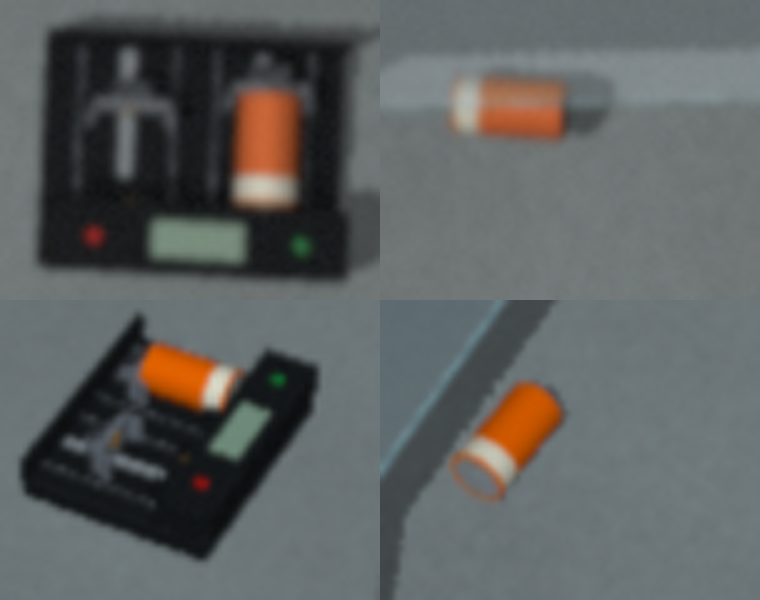

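```bash
cat > h.py <<'E'
import numpy as np,cv2
from cell import bot
from scipy.optimize import least_squares
from scipy.spatial.transform import Rotation as R
def proj(c,P):
    k=bot.calibration(c);E=np.array(k["extrinsics"]);q=(E[:3,:3]@np.atleast_2d(P).T).T+E[:3,3];q=q@np.array(k["mtx"]).T
    return q[:,:2]/q[:,2:]
def ray(c,uv,z):
    k=bot.calibration(c);E=np.array(k["extrinsics"]);d=E[:3,:3].T@np.linalg.solve(np.array(k["mtx"]),[*uv,1]);o=-E[:3,:3].T@E[:3,3]
    return o+d*(z-o[2])/d[2]
def fit(obs,x0,base):   # obs: (cam, local point, uv); pose x,y,yaw with base yaw
    f=lambda p:np.concatenate([(proj(c,R.from_euler('z',base+p[2]).apply(L)+[p[0],p[1],0])[0]-uv) for c,L,uv in obs])
    s=least_squares(f,x0,loss='soft_l1'); return s.x,s.fun.reshape(-1,2).round(1)
E
python3 - <<'E'
from h import *
C=lambda X,Y,x0,y0:np.array([(X+.5)/5-.5+x0,(Y+.5)/5-.5+y0])
t=lambda X,Y:C(X,Y,376,212); s=lambda X,Y:C(X,Y-300,322,168)
m=.001
A=np.array
obs=[("top",A([28.75,37.5,44])*m,t(263,207)),("top",A([-30.75,37.5,49])*m,t(268,89)),
("side",A([-66,-82.5,0])*m,s(25,492)),("side",A([66,-82.5,0])*m,s(207,559)),("side",A([66,82.5,0])*m,s(315,406)),
("top",A([66,-82.5,0])*m,t(38,265))]
x0=ray("top",t(195,155),.02)
p,r=fit(obs,[x0[0],x0[1],0],np.pi); print("charger",p.round(4),r.tolist())
p2,_=fit(obs[:2],[*x0[:2],0],np.pi);p3,_=fit(obs[2:5],[*x0[:2],0],np.pi);print(p2.round(4),p3.round(4))
# loose cell
t=lambda X,Y:C(X-380,Y,210,190)
b,f=ray("top",t(451,106),.0165),ray("top",t(565,108.5),.0165);print("cell top",b,f,(b+f)/2,np.hypot(*(b-f)[:2]))
s2=lambda X,Y:C(X-380,Y-300,230,265)
b,f=ray("side",s2(480,477),.0165),ray("side",s2(543,400),.0165);print("cell side",b,f)
# riser front edge, top edge at z .156/.150
for X in(100,760-380): pass
print(ray("top",t(400,105),.150),ray("top",t(740,100),.150))
E
```

```text
charger [ 0.5528 -0.327  -0.0388] [[1.1, -0.5], [0.9, 1.0], [-1.2, 0.4], [-0.0, 0.5], [-0.5, 0.2], [-0.5, 0.6]]
[ 0.5537 -0.3243 -0.0457] [ 0.5517 -0.3294 -0.0462]
cell top [0.64240621 0.19786408 0.0165    ] [0.64068604 0.13470932 0.0165    ] [0.64154613 0.1662867  0.0165    ] 0.0631781811586857
cell side [0.64189667 0.19661792 0.0165    ] [0.63761583 0.13439364 0.0165    ]
[0.62586318 0.19924652 0.15      ] [0.6275129 0.0280268 0.15     ]
```

```bash
cat >> h.py <<'E'
def quat(z,y):
    z=np.array(z)/np.linalg.norm(z);y=np.array(y)-np.dot(y,z)*z;y/=np.linalg.norm(y)
    q=R.from_matrix(np.c_[np.cross(y,z),y,z]).as_quat();return [q[3],q[0],q[1],q[2]]
def save(n):
    for c in("side","top"): cv2.imwrite(f"pics/{c}{n}.png",cv2.cvtColor(bot.camera(c),cv2.COLOR_RGB2BGR))
def st(): print("t",round(bot.read_clock(),2),"p",np.round(bot.read_position(),4),"w",round(bot.read_gripper_width(),3),"ff",round(bot.read_finger_force(),1),"F",np.round(bot.read_ft_force(),1))
E
cat > g1.py <<'E'
from h import *
a=np.radians(35);z=np.array([np.sin(a),0,-np.cos(a)]);ax=np.array([.035,1,0]);ax/=np.linalg.norm(ax)
z-=ax*z@ax;z/=np.linalg.norm(z)
c=np.array([.641,.1655,.0165]);k=(.0165-.0045)/-z[2];T=c+k*z
E
python3 - <<'E'
from g1 import *
import sys
for s in(1,-1):
    q=quat(z,s*ax)
    for d in(.13,0): print(s,np.round(bot.solve_ik(T-d*z,q),2))
for s in(1,-1): print("vert",np.round(bot.solve_ik([.51,.166,.03],quat([0,0,-1],[s,0,0])),2))
for s in(1,-1):
  for tl in(0,.45): print("bay",np.round(bot.solve_ik([.55,-.29,.06],quat([-np.sin(tl),0,-np.cos(tl)],[0,s,0])),2))
E
```

```text
1 [ 0.22  0.28 -0.89 -0.2  -0.13  0.21]
1 [ 0.19  0.59 -0.79 -0.41 -0.11  0.18]
-1 [ 0.22  0.28 -0.89 -0.2  -0.13 -2.93]
-1 [ 0.19  0.59 -0.79 -0.41 -0.11 -2.96]
vert [ 0.18  0.52 -0.47  0.57  0.    1.75]
vert [ 0.18  0.52 -0.47  0.57  0.   -1.39]
bay [-0.6   0.61 -0.21  0.75  0.   -0.6 ]
bay [-0.5   0.94  0.34  1.38 -0.21 -0.46]
bay [-0.6   0.61 -0.21  0.75  0.    2.54]
bay [-0.5   0.94  0.34  1.38 -0.21  2.68]
```

```bash
python3 - <<'E'
from g1 import *
q=quat(z,ax)
bot.move_pose([.35,-.1,.25],quat([0.3,0,-1],[0,1,0]))
bot.move_pose(T-.13*z,q)
bot.set_gripper(1.0,25)
print(bot.move_linear(T-.03*z,speed=.12,until_force=6)); 
print(bot.move_linear(T,speed=.05,until_force=6)); st(); save("A")
t=cv2.imread("pics/topA.png")[180:240,195:275];s=cv2.imread("pics/sideA.png")[250:310,220:300]
cv2.imwrite("pics/A.png",np.hstack([cv2.resize(i,(400,300),interpolation=2) for i in(t,s)]))
E
```

```text
False
False
t 5.82 p [0.6492 0.1654 0.0042] w 1.001 ff 0.0 F [ 0.6 -0.8 -0.3]
```

View pics/A.png

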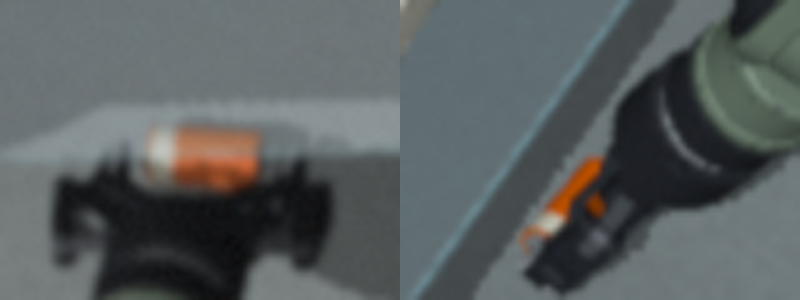

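The crop shows the cell (top view, ~145–260 × 125–190) lying between the open fingers and roughly centred. Next I close on its ends and draw it out.

```bash
python3 - <<'E'
from g1 import *
bot.set_gripper(.82,25); bot.set_gripper(.76); st()
bot.set_gripper(.5,25); st()
w=bot.read_gripper_width()
if w>.66:
    p=np.array(bot.read_position())
    bot.move_linear(p+[0,0,.004],speed=.03); st()
    bot.move_linear([.50,p[1],p[2]+.004],speed=.08); st()
save("B")
t=cv2.imread("pics/topB.png")[195:270,185:285];s=cv2.imread("pics/sideB.png")[240:315,230:330]
cv2.imwrite("pics/B.png",np.hstack([cv2.resize(i,(400,300),interpolation=2) for i in(t,s)]))
E
```

```text
t 6.45 p [0.6495 0.1656 0.0046] w 0.762 ff 0.3 F [0.1 0.6 1.6]
t 6.67 p [0.6498 0.1657 0.005 ] w 0.711 ff 26.4 F [-0.5  0.5  4. ]
t 6.97 p [0.6494 0.1655 0.0087] w 0.71 ff 27.4 F [-0.4  0.8 -1.5]
t 8.99 p [0.5005 0.1657 0.0091] w 0.712 ff 27.4 F [-0.   0.2 -1.5]
```

View pics/B.png

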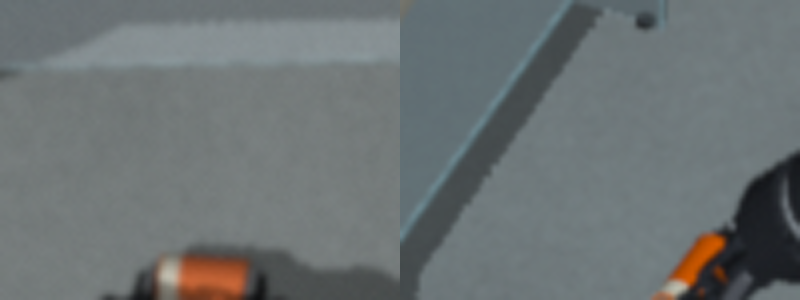

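The cell is held by its ends: width 0.71, weight 1.6 N on the wrist. It is now 150 mm out from the shelf. I'll set it down gently and look at it for the regrasp.

```bash
python3 - <<'E'
from g1 import *
p=np.array(bot.read_position())
print(bot.move_linear([p[0],p[1],.0052],speed=.015,until_force=2.5)); bot.wait(.2); st()
bot.set_gripper(.74); bot.wait(.3); bot.set_gripper(.80); st()
bot.set_gripper(1.0)
bot.move_linear(np.array(bot.read_position())-.05*z,speed=.06)
bot.move_linear(np.array(bot.read_position())-.13*z,speed=.15)
save("C")
for i in range(2):
  for c in("top","side"):
    im=cv2.cvtColor(bot.camera(c),cv2.COLOR_RGB2HSV); m=cv2.inRange(im,(4,130,110),(20,255,255))
    k,l,s,cc=cv2.connectedComponentsWithStats(m)
    print(c,[(s[j].tolist(),ray(c,cc[j],.0165)[:2].round(3)) for j in range(1,k) if s[j,4]>60])
  bot.wait(.3)
t=cv2.imread("pics/topC.png")[230:275,210:270];s=cv2.imread("pics/sideC.png")[280:325,260:320]
cv2.imwrite("pics/C.png",np.hstack([cv2.resize(i,(400,300),interpolation=2) for i in(t,s)]))
E
```

```text
False
t 9.69 p [0.5003 0.1657 0.0052] w 0.709 ff 27.4 F [ 0.5  0.1 -1.7]
t 10.43 p [0.5004 0.1657 0.0052] w 0.801 ff 0.0 F [-1.2 -0.4  0.6]
top [([423, 230, 12, 17, 181], array([ 0.563, -0.368])), ([230, 260, 17, 12, 177], array([0.491, 0.157])), ([513, 287, 20, 24, 349], array([ 0.397, -0.622])), ([414, 310, 10, 12, 86], array([ 0.353, -0.338]))]
side [([634, 5, 6, 17, 63], array([-0.143, -2.057])), ([309, 70, 19, 15, 161], array([ 0.972, -0.907])), ([421, 145, 19, 14, 205], array([ 0.406, -0.644])), ([350, 177, 15, 13, 129], array([ 0.571, -0.381])), ([620, 227, 20, 31, 240], array([-0.271, -0.473])), ([298, 300, 17, 17, 167], array([0.491, 0.151]))]
top [([423, 230, 12, 17, 181], array([ 0.563, -0.368])), ([230, 260, 17, 12, 176], array([0.492, 0.158])), ([513, 287, 20, 24, 350], array([ 0.397, -0.622])), ([414, 310, 10, 12, 86], array([ 0.353, -0.338]))]
side [([634, 5, 6, 17, 63], array([-0.143, -2.057])), ([309, 70, 19, 15, 161], array([ 0.972, -0.907])), ([421, 145, 19, 14, 205], array([ 0.406, -0.644])), ([350, 177, 15, 13, 129], array([ 0.571, -0.381])), ([620, 227, 20, 31, 229], array([-0.272, -0.473])), ([298, 300, 17, 17, 166], array([0.491, 0.151]))]
```

View pics/C.png

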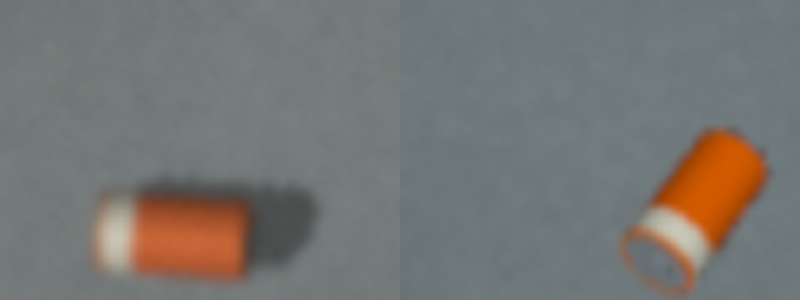

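The cell is at rest near (0.4915, 0.166) with yaw about 0.04 and the button toward +y. Next I take it from above across its diameter, then use its known pose to correct the camera estimate of the neighbouring cell, and from that the bay.

```bash
python3 - <<'E'
from h import *
q=quat([0,0,-1],[1,-.04,0]); g=[.4915,.164]
bot.move_pose([*g,.12],q); 
bot.move_linear([*g,.0045],speed=.08,until_force=5); st()
bot.set_gripper(.55,20); bot.set_gripper(.2,50); st()
save("D")
bot.move_linear([*g,.15],speed=.12); st()
# camera offset check with blob model
def pred(cam,c,yaw):
    th=np.linspace(0,2*np.pi,73)[:-1];xs=np.linspace(-.03075,.01425,12)
    X,TH=np.meshgrid(xs,th);n=np.stack([0*X,np.cos(TH),np.sin(TH)],-1).reshape(-1,3)
    P=np.c_[X.ravel(),.0165*n[:,1:]];r=R.from_euler('z',yaw);P=r.apply(P)+c;n=r.apply(n)
    E=np.array(bot.calibration(cam)["extrinsics"]);o=-E[:3,:3].T@E[:3,3];d=o-P;w=np.clip((n*d).sum(1)/np.linalg.norm(d,axis=1),0,None)
    return (proj(cam,P)*w[:,None]).sum(0)/w.sum()
def cen(cam,pic,box):
    im=cv2.cvtColor(cv2.imread(f"pics/{pic}.png"),cv2.COLOR_BGR2HSV);m=cv2.inRange(im,(3,90,70),(22,255,255));x,y,w,h=box
    return np.array(np.argwhere(m[y:y+h,x:x+w]).mean(0)[::-1]+[x,y])
def solve(cam,uv,z,yaw,x0): return least_squares(lambda p:pred(cam,[*p,z],yaw)-uv,x0).x
for cam,bl,bn in(("top",(222,252,34,28),(418,225,24,30)),("side",(292,292,30,32),(344,170,26,26))):
    a=solve(cam,cen(cam,cam+"C",bl),.0165,np.pi/2-.04,[.49,.16]);b=solve(cam,cen(cam,cam+"C",bn),.0325,np.pi-.046,[.55,-.36])
    print(cam,"loose",a.round(4),"neigh",b.round(4))
E
```

```text
t 16.55 p [0.4919 0.1641 0.005 ] w 0.999 ff 0.0 F [-0.1 -0.4  0.2]
t 17.29 p [0.4916 0.164  0.0048] w 0.365 ff 48.9 F [-1.  -0.3  4.9]
t 18.76 p [0.4909 0.1639 0.1492] w 0.371 ff 49.3 F [-0.   0.2 -1.9]
top loose [0.4924 0.1636] neigh [ 0.5514 -0.3652]
side loose [0.4915 0.1715] neigh [ 0.5494 -0.3612]
```

```bash
cat > b.py <<'E'
from h import *
BAY=np.array([.5544,-.2885,.0325]);PSI=np.pi-.046
Rz=R.from_euler('z',PSI)
def pose(Fx,Fz,th,dy=0):   # flat-end centre (mm, charger axes; Fz above tray floor), pitch deg -> TCP pos, quat
    th=np.radians(th);u=np.array([np.cos(th),0,np.sin(th)]);n=np.array([np.sin(th),0,-np.cos(th)])
    C=np.array([Fx,dy,Fz-16.5])*1e-3+.03075*u
    return BAY+Rz.apply(C-.0015*u+.0117*n),quat(Rz.apply(n),Rz.apply([0,-1,0])),BAY+Rz.apply(C)
E
python3 - <<'E'
from b import *
bot.set_gripper(.2,80)
bot.move_linear([.4909,.1639,.19],speed=.15)
P,q,_=pose(-5,110,18); bot.move_pose(P,q)
P,q,C=pose(-5,45,18); bot.move_linear(P,speed=.08); bot.wait(.3); st(); save("E")
print(C)
t=cv2.imread("pics/topE.png")[212:272,376:452];s=cv2.imread("pics/sideE.png")[160:220,322:398]
cv2.imwrite("pics/E.png",np.hstack([cv2.resize(i,(400,316),interpolation=2) for i in(t,s)]))
E
```

```text
t 22.61 p [ 0.5282 -0.2874  0.0594] w 0.358 ff 80.5 F [ 1.8 -0.  -2.4]
[ 0.53018066 -0.28738512  0.07050227]
```

View pics/E.png

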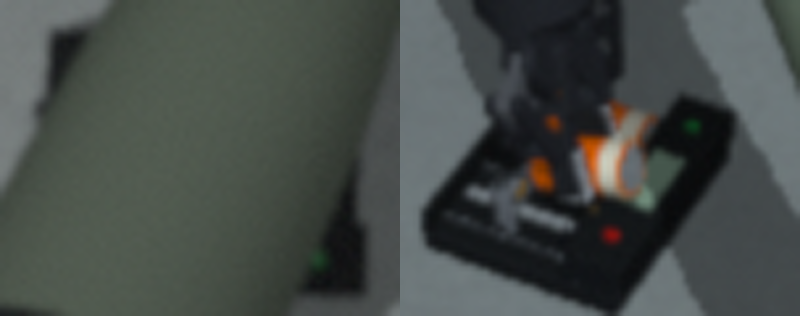

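The side view shows the held cell tilted flat-end-down over the left (empty) bay, with the button disc at crop (632,170). The arm blocks the top view. I'll check the lateral alignment from the side camera by comparing the predicted and observed button position.

```bash
python3 - <<'E'
from b import *
P,q,C=pose(-5,45,18)
d=np.array(bot.read_position())-P; th=np.radians(18);u=Rz.apply([np.cos(th),0,np.sin(th)])
v=Rz.apply([0,1,0]);w=np.cross(u,v)
print("err",d.round(4),"rim end disc",proj("side",C+d+.02875*u).round(1),"tip",proj("side",C+d+.03075*u).round(1))
im=cv2.cvtColor(cv2.imread("pics/sideE.png"),cv2.COLOR_BGR2HSV)
# neighbour & fixed features: predicted positions of given charger points
for n,L in dict(contact=[-18.75,0,-4.5],face_top=[-18.75,0,5.5],corner1=[66,-45,-32.5],corner0=[-66,-45,-32.5],neigh_rim_top=[28.75,75,16.5],neigh_flat_top=[-30.75,75,16.5]).items(): print(n,(proj("side",BAY+Rz.apply(np.array(L)*.001))[0]).round(1),(proj("top",BAY+Rz.apply(np.array(L)*.001))[0]).round(1))
s=cv2.imread("pics/sideE.png")[165:225,325:385];s0=cv2.imread("pics/side0.png")[165:225,325:385]
def ann(s):
    s=cv2.resize(s,(400,400),interpolation=cv2.INTER_CUBIC);k=400/60
    for L,c in(([-18.75,0,5.5],(0,255,0)),([66,-45,-32.5],(255,0,255)),([-66,-45,-32.5],(255,0,255)),([28.75,75,16.5],(255,255,0)),([-30.75,75,16.5],(255,255,0))):
        p=(proj("side",BAY+Rz.apply(np.array(L)*.001))[0]-[325,165]+.5)*k;cv2.drawMarker(s,tuple(int(round(x)) for x in p),c,0,10,1)
    ph=np.linspace(0,6.28,40);e=C+d+.02875*u+.0165*(np.cos(ph)[:,None]*v+np.sin(ph)[:,None]*w)
    cv2.polylines(s,[((proj("side",e)-[325,165]+.5)*k).round().astype(int)],True,(255,0,0),1)
    return s
cv2.imwrite("pics/F.png",np.hstack([ann(s),ann(s0)]))
E
```

```text
err [ 0.0001 -0.0001  0.0002] rim end disc [[366. 191.]] tip [[366.6 191.1]]
contact [345.  196.3] [400.7 234.5]
face_top [345.1 194. ] [401.3 234.2]
corner1 [362.7 220.1] [382.1 265. ]
corner0 [325.2 206.5] [383.7 217.8]
neigh_rim_top [368.9 182.3] [429.2 252.5]
neigh_flat_top [352.2 176.7] [429.8 230.5]
```

View pics/F.png

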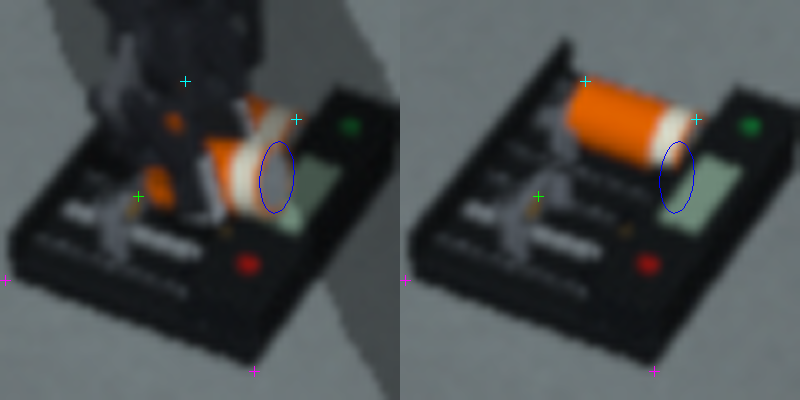

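Comparing the loose cell's known pose with both cameras: the side camera reads about +4.5 mm in y and the top about −1 mm. That puts the neighbouring cell at y ≈ −0.365, so the bay is at about (0.5537, −0.290). I'll go in under force guard.

```bash
sed -i 's/BAY=np.array(.*;PSI/BAY=np.array([.5537,-.2900,.0325]);PSI/' b.py; python3 - <<'E'
from b import *
P,q,_=pose(-3,45,18); bot.move_linear(P,speed=.05)
P,q,_=pose(-3,24.5,18); print("down",bot.move_linear(P,speed=.04,until_force=6)); st()
for Fx in(-10,-17,-22,-26,-30,-34,-38):
    P,q,_=pose(Fx,24.5,18); r=bot.move_linear(P,speed=.04,until_force=14); print(Fx,r,end=" "); st()
    if r: break
bot.wait(.2); st(); save("G")
E
```

```text
down True
t 23.38 p [ 0.5255 -0.2889  0.0443] w 0.357 ff 81.7 F [0.1 0.8 6.9]
-10 True t 23.6 p [ 0.5304 -0.2896  0.0427] w 0.362 ff 81.3 F [5.4 0.2 3. ]
t 23.8 p [ 0.5299 -0.2896  0.0429] w 0.352 ff 81.3 F [ 6.  -0.3  2.2]
```

```bash
python3 - <<'E'
import cv2
s=cv2.imread("pics/sideG.png")[165:225,325:400]
cv2.imwrite("pics/G.png",cv2.resize(s,(750,600),interpolation=cv2.INTER_CUBIC))
E
```

```text
(no output)
```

View pics/G.png

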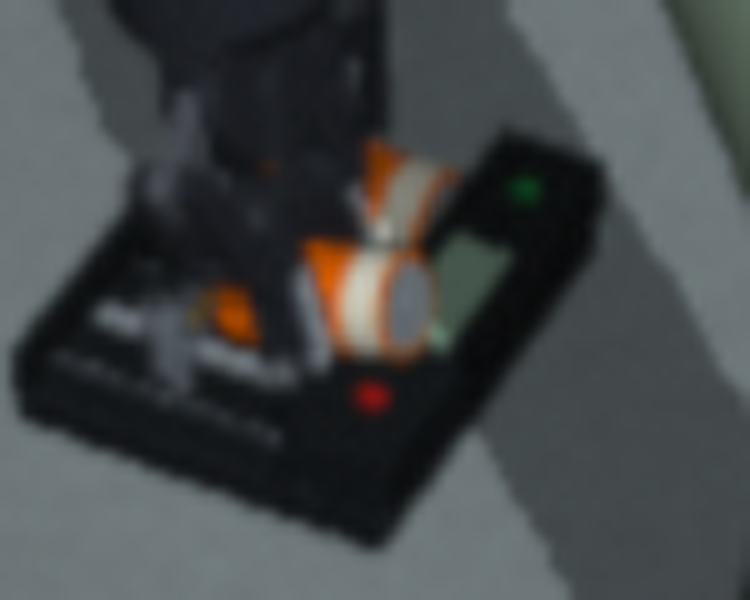

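```bash
python3 - <<'E'
from b import *
p=np.array(bot.read_position());q=np.array(bot.read_tool_rot());r=R.from_quat([*q[1:],q[0]])
F1=np.array(bot.read_ft_force());M1=np.array(bot.read_moment())
n=r.as_matrix()[:,2];th=np.arcsin(Rz.inv().apply(n)[0]);print("tilt",np.degrees(th))
u=Rz.apply([np.cos(th),0,np.sin(th)]);C=p-.0117*n+.0015*u
print("C in charger mm",(Rz.inv().apply(C-BAY)*1e3).round(1),"TCP",(Rz.inv().apply(p-BAY)*1e3).round(1))
print("disc pred",proj("side",C+.02875*u),"obs 365.35 195.05","flat lower edge",proj("side",C-.03075*u+.0165*n),"obs 348.5,198.5")
bot.move_linear(p+[0,0,.01],speed=.05);bot.wait(.2);st()
F0=np.array(bot.read_ft_force());M0=np.array(bot.read_moment());print("dF",F1-F0,"dM",M1-M0,"M0",M0)
F=F1-F0;M=M1-M0;print("line pt rel (F x M/F2)",np.cross(F,M)/(F@F), "dir",F/np.linalg.norm(F))
E
```

```text
tilt 17.971020821986354
C in charger mm [21.7  0.6 22.1] TCP [23.9  0.7 10.5]
disc pred [[365.47964404 194.37641423]] obs 365.35 195.05 flat lower edge [[350.15479608 197.26962904]] obs 348.5,198.5
t 24.46 p [ 0.5293 -0.2894  0.0526] w 0.358 ff 80.7 F [ 0.   0.3 -2. ]
dF [ 6.35694513 -1.1458206   5.15643796] dM [ 2.23654654e-03 -7.43885940e-01  6.26074202e-04] M0 [ 0.00792558 -0.38979061 -0.05017362]
line pt rel (F x M/F2) [ 0.05614029  0.00011056 -0.06918615] dir [ 0.76912751 -0.13863296  0.62387801]
```

```bash
python3 - <<'E'
from b import *
P,q,_=pose(-14,38,18); print(bot.move_linear(P,speed=.05,until_force=8)); bot.wait(.15)
F0=np.array(bot.read_ft_force());M0=np.array(bot.read_moment());st()
P,q,_=pose(-14,24.5,18); print("down",bot.move_linear(P,speed=.03,until_force=6)); bot.wait(.1);st()
p=np.array(bot.read_position());print((Rz.inv().apply(p-P)*1e3).round(1))
F=np.array(bot.read_ft_force())-F0;M=np.array(bot.read_moment())-M0
print("dF",F.round(2),"dM",M.round(3))
for L in(.12,.16,.2):
    # contact points on the line through world z of interest, relative to TCP
    c=np.cross(F,M)/(F@F);n=-np.array([np.sin(np.radians(18)),0,np.cos(np.radians(18))]);
    f=F/np.linalg.norm(F);print(L,[((c+f*((h+L*n[2]-c[2])/f[2])-L*n)*1e3).round(0) for h in(-.005,.005)])
E
```

```text
False
t 24.89 p [ 0.5363 -0.2891  0.0518] w 0.361 ff 80.7 F [-0.1 -0.4 -2. ]
down True
t 25.4 p [ 0.5363 -0.2893  0.0407] w 0.358 ff 81.5 F [1.2 0.1 5.5]
[-0.1  0.1  2.3]
dF [1.36 0.52 7.43] dM [0.062 0.333 0.022]
0.12 [array([-29.,  -1.,  -5.]), array([-27.,  -1.,   5.])]
0.16 [array([-24.,  -4.,  -5.]), array([-22.,  -3.,   5.])]
0.2 [array([-18.,  -7.,  -5.]), array([-16.,  -6.,   5.])]
```

The stop heights follow the cell's 18° underside exactly: it was riding on the block's inner edge (x = 30.75, 24 mm up). That confirms the charger's x and z model. I'll raise the insertion line slightly and push.

```bash
python3 - <<'E'
from b import *
P,q,_=pose(-14,29,18); bot.move_linear(P,speed=.05)
bot.wait(.1);F0=np.array(bot.read_ft_force())
for Fx,Fz in((-19,28),(-23,27.5),(-27,27.5),(-31,27.5),(-35,27.5),(-38.5,27.5)):
    P,q,_=pose(Fx,Fz,18); r=bot.move_linear(P,speed=.04,until_force=12); p=np.array(bot.read_position())
    print(Fx,r,"charger F",Rz.inv().apply(np.array(bot.read_ft_force())-F0).round(1),(Rz.inv().apply(p-P)*1e3).round(1),bot.read_gripper_width())
    if r: break
E
```

```text
-19 False charger F [ 0.2 -0.2  0.6] [-0.2 -0.1 -0.3] 0.3530437346846307
-23 False charger F [0.3 0.1 1. ] [ 0.1 -0.1 -0.2] 0.3589029652098029
-27 False charger F [2.5 0.1 1. ] [ 0.5 -0.1 -0.2] 0.36054651579344454
-31 False charger F [ 4. -0. -0.] [ 0.4 -0.1 -0.1] 0.35285865448873865
-35 False charger F [4.3 0.5 0.2] [ 0.6 -0.  -0.1] 0.35839328882784327
-38.5 False charger F [ 5.9 -0.4  0.2] [ 1.   0.  -0.1] 0.3610679955087167
```

```bash
python3 - <<'E'
from b import *
F0=np.array(bot.read_ft_force())-Rz.apply([5.9,-.4,.2])
def step(Fx,Fz,th,f=12):
    P,q,_=pose(Fx,Fz,th); r=bot.move_linear(P,speed=.03,rotation=q,until_force=f); p=np.array(bot.read_position())
    print(Fx,Fz,th,r,"F",Rz.inv().apply(np.array(bot.read_ft_force())-F0).round(1),(Rz.inv().apply(p-P)*1e3).round(1),"M",np.round(bot.read_moment(),2),round(bot.read_clock(),1)); return r
for a in((-42,27.5,18),(-42,25,15),(-42,22.5,11),(-42,20.5,8),(-42,19,5)):
    if step(*a): break
bot.wait(.1); save("H")
E
```

```text
-42 27.5 18 False F [ 6.1 -0.   0.9] [ 1.4 -0.  -0.1] M [-0.01  1.06  0.13] 27.5
-42 25 15 False F [6.5 0.  0.8] [ 2.1 -0.1  0.2] M [0.1  1.21 0.06] 27.8
-42 22.5 11 False F [6.9 0.8 2.6] [ 2.4 -0.1  0.2] M [0.01 1.36 0.08] 28.1
-42 20.5 8 False F [7.3 0.1 1.1] [ 2.5 -0.1 -0. ] M [0.01 1.36 0.12] 28.4
-42 19 5 False F [ 7.2  0.4 -0.3] [ 2.6 -0.1 -0.2] M [-0.03  1.39  0.1 ] 28.7
```

```bash
python3 - <<'E'
from b import *
F0=np.array(bot.read_ft_force())-Rz.apply([7.2,.4,-.3])
def step(Fx,Fz,th,dy=0,f=12):
    P,q,_=pose(Fx,Fz,th,dy); r=bot.move_linear(P,speed=.02,rotation=q,until_force=f); p=np.array(bot.read_position())
    print(Fx,Fz,th,dy,r,"F",Rz.inv().apply(np.array(bot.read_ft_force())-F0).round(1),(Rz.inv().apply(p-P)*1e3).round(1),"M",np.round(bot.read_moment(),2),round(bot.read_clock(),1)); return r
ok=True
for a in((-42,18.5,2.5),(-42,18,0),(-42,17.2,0)):
    if step(*a,f=8): ok=False;break
if ok:
    for dy in(1,2,3,0,-1,-2,-3,0):
        if step(-42,17.2,0,dy,f=5): pass
bot.wait(.1); save("I")
E
```

```text
-42 18.5 2.5 0 False F [ 7.8  0.1 -1.3] [ 2.6 -0.1 -0.4] M [-0.09  1.43  0.04] 29.1
-42 18 0 0 False F [ 6.9  0.2 -2.1] [ 2.9 -0.2 -0.6] M [-0.12  1.57  0.1 ] 29.4
-42 17.2 0 0 False F [ 7.4  0.4 -0.2] [ 2.2 -0.2 -0.4] M [0.03 1.52 0.08] 29.6
-42 17.2 0 1 False F [ 6.9 -0.9 -0.1] [ 2.2 -1.  -0.4] M [0.45 1.44 0.11] 29.9
-42 17.2 0 2 False F [ 7.9 -3.   1.3] [ 2.2 -1.8 -0.4] M [0.74 1.5  0.16] 30.1
-42 17.2 0 3 False F [ 7.7 -4.3  2.1] [ 2.2 -2.3 -0.5] M [1.04 1.5  0.21] 30.4
-42 17.2 0 0 True F [4.  0.7 5.9] [ 3.4  0.2 -0.5] M [-0.15  0.74  0.09] 30.6
-42 17.2 0 -1 True F [3.8 0.9 6. ] [ 4.6  1.2 -0.5] M [-0.05  0.73  0.06] 30.8
-42 17.2 0 -2 True F [2.5 0.1 5.7] [ 5.3  2.1 -0.5] M [-0.07  0.59  0.07] 31.0
-42 17.2 0 -3 True F [3.1 0.6 5.2] [ 6.1  3.1 -0.5] M [-0.08  0.45  0.1 ] 31.3
-42 17.2 0 0 True F [ 2.8 -0.2  5.3] [ 6.8  0.1 -0.5] M [0.02 0.41 0.08] 31.5
```

```bash
cat >> b.py <<'E'
def step(Fx,Fz,th,dy=0,f=None,v=.02,F0=np.zeros(3)):
    P,q,_=pose(Fx,Fz,th,dy); r=bot.move_linear(P,speed=v,rotation=q,until_force=f); p=np.array(bot.read_position())
    print(Fx,Fz,th,dy,r,"F",Rz.inv().apply(np.array(bot.read_ft_force())-F0).round(1),(Rz.inv().apply(p-P)*1e3).round(1),"M",np.round(bot.read_moment(),2),round(bot.read_clock(),1)); return r
E
python3 - <<'E'
from b import *
print(Rz.inv().apply(np.array(bot.read_ft_force())).round(1))
step(-37,18,0,0); 
for dy in(-1,-2,-3,-4): step(-37,18,0,dy)
step(-37,18,0,-2)
E
```

```text
[ 2.1 -0.1  4.7]
-37 18 0 0 False F [ 5.5  1.7 -0.5] [ 2.  -0.2 -0.7] M [-0.17  1.26  0.03] 32.1
-37 18 0 -1 False F [ 6.1  2.3 -0.9] [ 1.9  0.3 -0.7] M [-0.36  1.28 -0.04] 32.4
-37 18 0 -2 False F [ 5.9  1.6 -1.5] [ 2.   0.4 -0.7] M [-0.39  1.31 -0.  ] 32.6
-37 18 0 -3 False F [ 6.6  1.2 -1.2] [ 1.9  0.5 -0.7] M [-0.43  1.3   0.04] 32.9
-37 18 0 -4 False F [ 6.4  3.5 -2.7] [ 1.9  1.  -0.7] M [-0.65  1.32  0.07] 33.1
-37 18 0 -2 False F [ 6.6 -0.8 -1. ] [ 2.  -0.6 -0.9] M [0.09 1.17 0.04] 33.4
```

```bash
python3 - <<'E'
from b import *
for Fx in(-36,-35,-34,-33,-32,-31,-30,-29):
    step(Fx,17.7,0,-1.4)
    if Rz.inv().apply(np.array(bot.read_ft_force()))[0]<1: break
bot.wait(.1); save("J")
a,b=(cv2.imread(f"pics/{c}J.png") for c in("side","top"))
cv2.imwrite("pics/J.png",np.hstack([cv2.resize(a[165:225,325:400],(500,400),interpolation=2),cv2.resize(b[215:275,376:421],(300,400),interpolation=2)]))
E
```

```text
-36 17.7 0 -1.4 False F [ 5.9 -0.3 -0.5] [ 2.  -1.  -0.8] M [0.2  1.23 0.11] 33.6
-35 17.7 0 -1.4 False F [ 5.5 -0.8 -1.2] [ 1.7 -1.  -0.8] M [0.26 1.07 0.09] 33.9
-34 17.7 0 -1.4 False F [ 3.9 -2.6 -4.4] [ 0.8 -1.  -0.7] M [0.46 0.62 0.08] 34.1
-33 17.7 0 -1.4 False F [ 1.6 -3.3 -6. ] [-0.2 -0.6 -0.2] M [0.7  0.21 0.09] 34.4
-32 17.7 0 -1.4 False F [-3.5 -4.5 -6.4] [-1.2 -0.4  0.1] M [ 0.89 -0.65 -0.03] 34.6
```

The button met the fixed contact at Fx ≈ −33, so the true bay lies about 2.4 mm further from the robot than I modelled. I'll settle the cell onto the floor, release it and look.

```bash
python3 - <<'E'
from b import *
step(-33,17.2,0,-1.0); step(-33,16.6,0,-1.0,f=6); st()
bot.set_gripper(.42); bot.wait(.2); st(); bot.set_gripper(.5); bot.wait(.1); st()
p=np.array(bot.read_position()); r=bot.move_linear(p+[0,0,.035],speed=.05,until_force=5); print(r); st()
if not r:
    bot.move_linear(p+[0,0,.15],speed=.15); 
    bot.move_pose([.40,-.05,.28],quat([0,0,-1],[1,0,0]))
    save("K")
    a,b=(cv2.imread(f"pics/{c}K.png") for c in("side","top"))
    cv2.imwrite("pics/K.png",np.hstack([cv2.resize(i,(400,400),interpolation=2) for i in(a[165:225,325:385],b[212:272,380:440])]))
    for c in("side","top"): print(c,[([round(v) for v in d["bbox"]],round(d["confidence"],2)) for d in bot.search_frame(c,"cell_center")])
E
```

```text
-33 17.2 0 -1.0 False F [ 0.2 -4.6 -2.5] [-0.2 -0.2  0.3] M [0.93 0.04 0.08] 35.0
-33 16.6 0 -1.0 False F [ 0.8 -4.3  1.1] [-0.2  0.2  0.5] M [0.9  0.22 0.14] 35.3
t 35.3 p [ 0.5577 -0.2894  0.0214] w 0.357 ff 80.4 F [-0.6  4.4  1.1]
t 35.73 p [ 0.5578 -0.2898  0.0211] w 0.42 ff 0.0 F [ 0.5 -0.1 -1. ]
t 36.08 p [ 0.5575 -0.2892  0.0209] w 0.5 ff 0.0 F [0.6 0.  0.8]
False
t 36.92 p [ 0.5573 -0.2891  0.0557] w 0.498 ff 0.0 F [ 1.1  0.3 -1.3]
side [([341, 189, 18, 11], 0.63)]
top [([397, 228, 9, 24], 0.56)]
```

View pics/K.png

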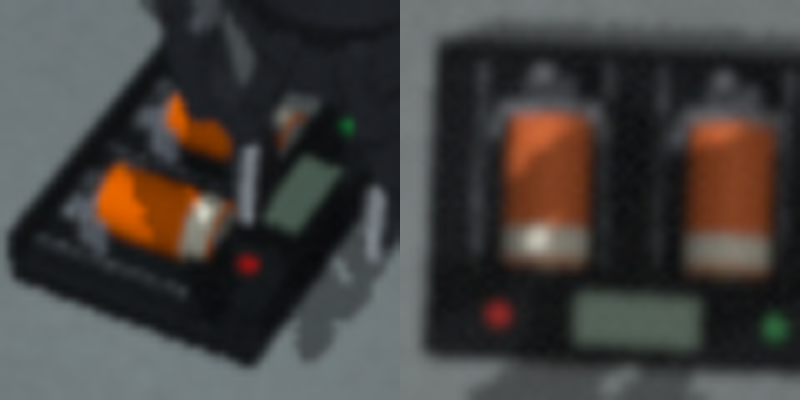

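In the top view the cell lies in the left bay with its button toward the block, and its ends line up with the neighbour's (rows 110–268 vs 120–275). The picture views are used up, so I'll check level and home numerically: move the arm clear and register the two bays against each other.

```bash
cat > chk.py <<'E'
from b import *
def chk(tag):
    B=BAY+Rz.apply([-.0024,-.0012,0])
    pts=np.array([[x,y,z] for x in(-30,0,28) for y in(-16,16) for z in(0,16)])*1e-3
    for c in("top","side"):
        im=cv2.imread(f"pics/{c}{tag}.png");hs=cv2.cvtColor(im,cv2.COLOR_BGR2HSV)
        S=hs[...,1].astype(np.float32);V=im.max(2).astype(np.float32)
        pa=proj(c,B+Rz.apply(pts));pb=proj(c,B+Rz.apply(pts+[0,.075,0]))
        A0,_=cv2.estimateAffine2D(pa.astype(np.float32),pb.astype(np.float32))   # ours -> neighbour
        k=6;(x0,y0),(x1,y1)=pa.min(0)-3,pa.max(0)+3;w,h=int((x1-x0)*k),int((y1-y0)*k)
        G=np.array([[1/k,0,x0],[0,1/k,y0],[0,0,1]]);A=np.vstack([A0,[0,0,1]])@G
        f=lambda I,M:cv2.warpAffine(I,M[:2],(w,h),flags=cv2.INTER_CUBIC|cv2.WARP_INVERSE_MAP)
        for n,I in(("S",S),("V",V)):
            a,b=f(I,G),f(I,A)
            for mode in(cv2.MOTION_TRANSLATION,cv2.MOTION_EUCLIDEAN):
                try: cc,W=cv2.findTransformECC(b,a,np.eye(2,3,dtype=np.float32),mode,(3,200,1e-6),None,5)
                except cv2.error as e: print(c,n,"fail");continue
                ctr=np.array([w/2,h/2]);sh=(W[:,:2]@ctr+W[:,2]-ctr)/k
                print(c,n,"cc",round(cc,3),"shift px (ours minus neighbour-predicted)",sh.round(2),"rot deg",round(np.degrees(np.arctan2(W[1,0],W[0,0])),1))
        J=[(proj(c,B+Rz.apply(e))-proj(c,B))[0]*1 for e in np.eye(3)*1e-3]
        print(c,"px per mm x,y,z",np.round(J,2).tolist())
        ang=lambda u:np.degrees(np.arctan2(*(proj(c,B+Rz.apply(u))-proj(c,B-Rz.apply(u)))[0][::-1]))
        l=np.array([.03,0,0]);print(c,"deg per 1deg yaw,pitch",round(ang(R.from_euler('z',1,degrees=True).apply(l))-ang(l),2),round(ang(R.from_euler('y',-1,degrees=True).apply(l))-ang(l),2))
E
python3 - <<'E'
from chk import *
bot.goto_joints([-1.361,.326,-.193,1.052,0,1.437]); bot.wait(.1); save("L"); st(); chk("L")
E
```

```text
t 41.71 p [ 0.1863 -0.5172  0.2315] w 0.5 ff 0.0 F [0.1 0.2 0.2]
top S cc 0.995 shift px (ours minus neighbour-predicted) [ 0.31 -0.17] rot deg 0.0
top S cc 0.995 shift px (ours minus neighbour-predicted) [ 0.33 -0.17] rot deg -0.5
top V cc 0.998 shift px (ours minus neighbour-predicted) [ 0.25 -0.26] rot deg 0.0
top V cc 0.998 shift px (ours minus neighbour-predicted) [ 0.24 -0.26] rot deg -0.0
top px per mm x,y,z [[-0.01, 0.37], [0.37, 0.01], [0.05, -0.03]]
top deg per 1deg yaw,pitch -1.0 -0.15
side S cc 0.766 shift px (ours minus neighbour-predicted) [-0.06 -0.41] rot deg 0.0
side S cc 0.807 shift px (ours minus neighbour-predicted) [-0.29  1.44] rot deg 27.4
side V cc 0.849 shift px (ours minus neighbour-predicted) [-0.16  0.17] rot deg 0.0
side V cc 0.855 shift px (ours minus neighbour-predicted) [-0.13  0.17] rot deg 2.5
side px per mm x,y,z [[0.28, 0.1], [0.14, -0.19], [0.01, -0.24]]
side deg per 1deg yaw,pitch -0.74 -0.75
```

```bash
python3 - <<'E'
from b import *
for tag in("L",):
  B=BAY+Rz.apply([-.0024,-.0012,0])
  k=8
  for c in("side","top"):
    im=cv2.imread(f"pics/{c}{tag}.png");r=cv2.resize(im,None,fx=k,fy=k,interpolation=cv2.INTER_CUBIC);hs=cv2.cvtColor(r,cv2.COLOR_BGR2HSV)
    m=cv2.inRange(hs,(3,140,90),(22,255,255));n,l,s,cc=cv2.connectedComponentsWithStats(m)
    for nm,off in(("ours",0),("neigh",.075)):
        L=lambda P:proj(c,B+Rz.apply(np.array(P)+[0,off,0]))[0]
        pc=L([-.008,0,.011]);j=min((i for i in range(1,n) if s[i,4]>2000),key=lambda i:np.hypot(*((cc[i]+.5)/k-.5-pc)))
        pts=np.argwhere(l==j)[:,::-1].astype(np.float32);cv=np.cov(((pts+.5)/k).T);w,V=np.linalg.eigh(cv);v=V[:,1]
        d=L([.02,0,.011])-L([-.03,0,.011])
        cnt=max(cv2.findContours((l==j).astype(np.uint8),0,1)[0],key=len)[:,0]
        dv=d/np.linalg.norm(d);nv=np.array([-dv[1],dv[0]])
        # upper and lower edges over middle part: line-fit slopes in (along, across) coords
        q=((cnt+.5)/k-.5-pc);a,b=q@dv,q@nv;res=[]
        for sel in(b>1.0,b<-1.0):
            g=sel&(np.abs(a)<4.0)
            if g.sum()>8: z=np.polyfit(a[g],b[g],1);res.append((np.degrees(np.arctan(z[0])).round(1),z[1].round(2)))
        print(c,nm,"cen-pred",((cc[j]+.5)/k-.5-pc).round(2),"area",s[j,4]/k/k,"axis-pred deg",round((np.degrees(np.arctan2(v[1],v[0])-np.arctan2(d[1],d[0]))+90)%180-90,1),"size",np.sqrt(w).round(2),"edges",res)
E
```

```text
side ours cen-pred [-1.56  2.04] area 142.15625 axis-pred deg 7.7 size [3.02 3.9 ] edges [(np.float64(0.7), np.float64(7.87)), (np.float64(1.7), np.float64(-2.74))]
side neigh cen-pred [-1.41  2.58] area 129.890625 axis-pred deg 7.2 size [2.81 3.83] edges [(np.float64(0.4), np.float64(7.93)), (np.float64(-0.1), np.float64(-1.94))]
top ours cen-pred [-0.17 -0.33] area 189.375 axis-pred deg 5.4 size [3.48 4.49] edges [(np.float64(2.2), np.float64(6.29)), (np.float64(1.6), np.float64(-5.82))]
top neigh cen-pred [-0.42 -0.22] area 189.75 axis-pred deg 3.3 size [3.5  4.48] edges [(np.float64(1.8), np.float64(6.55)), (np.float64(-0.0), np.float64(-5.6))]
```

Top-view size, area and position match the home cell within about 0.7 mm. The side-view lower edges agree in slope to 0.3° and in height to 0.1 px. The cell is level and home, so I'm handing in.

```bash
python3 -c "
from cell import bot
print(bot.close_job(), bot.read_clock())"
```

```text
the job is handed in; nothing more can be done
the job is handed in; nothing more can be done
```

The cell is out from under the riser and in the empty bay of the middle-sized charger, flat end on the spring and button on the fixed contact. By camera measurement it lies level and home, within about 0.7 mm of the neighbouring cell's position. I handed the job in at about 42 s; no verdict came back.

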